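Brush out the tall amber bottle

ROBOT

A 7-joint arm with a two-finger parallel gripper is mounted at the origin on the work surface. World frame = base frame: x ahead of the robot, y to its left, z up, the work surface at z = 0. Lengths are in m, angles in degrees, forces in N, time in s.
With the tool pointing down it reaches from about 0.425 to 0.875 m from the base axis. Payload 4.7 kg.
Tool frame: the origin (TCP) lies on the mounting face of the last link; the fingertips stand 182 mm ahead of it and the grasp point (between the pads) lies env.grip_depth ahead of it (env.grip_depth is the distance from the TCP to the grasp point, in m); x points along the fingers, y is the direction in which the jaws open and shut, and the axes are right-handed (so a half turn about x gives the same grasp; the last joint's range is limited). The gripper opens to 87 mm and grips with 3 to 60 N. Pads are 19 mm wide; open, the fingers measure 117 mm over their backs; the gripper's body (75 mm by 190 mm) begins 51 mm behind the grasp point.
Start: joints at [69.964, 18.392, -4.016, 83.108, 1.295, 78.541, -3.26], TCP at [0.231, -0.607, 0.405] pointing down, gripper open.
Joint ranges: [-163.93, 163.93], [-17.29, 119.83], [-79.2, 71.16], [3.27, 140.29], [-89.18, 269.18], [5.43, 117.66], [-154.24, 154.24]. Speed limits (degrees/s): [147.25, 147.25, 180, 180, 180, 180, 180].

INTERFACE

Orientations are given as [roll, pitch, yaw] about the fixed x, y, z axes, in that order (R = Rz(yaw) Ry(pitch) Rx(roll)).
In Python, from cell import sensors, viewer, env gives the robot as it stands.
- The arm moves only by the tool carry_out, never from a script. Its argument "moves" is a list of rows, each a list of 4 numbers: the shift along the world's x, y, z in cm, then the turn about the world's z in rad. In form: [[tx, ty, tz, spin], ...]. A call has 1 to 12 rows; each row shifts and turns the pose as measured when the row begins; what a row does not reach is not made up. A row lasts 1/10 s, in which the tool goes at most 50 mm and 8.59 degrees, less where a joint would pass 70% of its speed; a pose out of reach is approached as far as the arm can. A call with a gripper value outside its range is refused whole. "hand" is the finger opening in cm, from 0 to 8.7, set as the call begins (left out, the last holds). The fingers move at their own pace and stop on an object; "force" is the grip in N (left out, the last holds). Time passes only in rows, so rows that do not move let the fingers close. It gives the time, the measured TCP pose, the force and the opening at its end, in the units of the state.
- sensors.get_obs(): the state, without advancing time (a new reading comes with each control period).
- viewer.read_camera(name): name is "scene" or "side" or "wrist"; returns the picture (384x512x3 uint8, red, green, blue); there is no depth.
- viewer.camera_model(name): a dict with "K" (3x3 intrinsics, pixels), "extrinsics" (4x4, takes a point from world to camera coordinates). Camera axes: x right, y down, z forward; pixel columns grow to the right and rows downward; lengths in m; the calibration is good to about 2 mm. A picture is of the moment at which its call begins: read the wrist's pose just before it. camera_model takes no time and is no camera call; for the wrist camera it gives the pose at the moment of the call.
- env.sign_off(): hands the job in, once; it reports no verdict.
The state is a dict: "time_s": time; "qpos": joint angles; "joint_velocities": joint speeds; "effort": joint torques, N m; "tool_pos": TCP position; "tool_rot": TCP orientation; "force": force on the tool from outside, world axes, zero at the start; "wrist_torque": the same for the moment, N m; "grip_width": finger opening in m.
Only numpy, scipy, OpenCV 4.12 (cv2) and the standard library are available. Lean on these libraries where they do the work, as an engineer would, in place of code of your own. Each camera call takes 0.05 s, during which the arm holds its last target. There are 200 camera calls.

TASK

Take the bottle brush from its rest and brush out the tall amber bottle with three full strokes, each going right down to the bottom and back up until the top of its head shows at the mouth, gently, so that the glass stays standing where it is. Then hang the brush back in its rest as you found it. Leave everything else alone.

Things in the scene. Friction and masses are not known exactly. Their poses are not given: they have to be found in the camera images.
- bottle: Tall amber glass bottle, open, loose on the counter, 350 g. 115 mm high; body 62 mm across up to 83 mm, then a shoulder to a straight neck 51 mm across above 97 mm; wall 3.5 mm (mouth 44 mm across inside), floor 5 mm thick. Origin at the centre of its underside, z up.
- bottle_floor (a point): Centre of the inside floor of the tall bottle, 5 mm above its underside.
- bottle_mouth (a point): Centre of the bottle's mouth, in the plane of the rim, 115 mm above its underside.
- brush: Rigid bottle brush, 100 g, hanging head down in its rest. Origin on its axis at the underside of its brass collar (disc 44 mm across, 5 mm thick); z points up the handle. Above: round wooden handle 20 mm across, from 5 to 85 mm over the origin. Below: stem 8 mm across, then a stiff round head 30 mm across, from 80 to 135 mm under the origin.
- brush_tip (a point): Lower end of the brush head, on the axis, 135 mm below the brush's origin.
- rest: Brush rest, fixed: base 130 x 85 x 12 mm (x -45 to +85 mm), a post 18 mm wide (x +28 to +44 mm) with a head 50 mm wide, its top 171 mm up, and two prongs 10 mm wide, 8 mm thick, from the post to x = -32 mm, with a 20 mm slot between. Prong tops 165 mm up; a lip 5 mm high ends each prong (inner face x = -28 mm). Origin on the counter under the seat; the slot opens to -x, towards the robot.
- rest_seat (a point): Where the underside of the brush's collar lies when hung: slot's middle line, on the prong tops, 165 mm above the counter, between post and lips; axes as the rest's. To take the brush, lift it over the lips, then draw it out along -x (the head does not pass the slot); hang it back the other way.
- jar: Squat wide amber glass jar, a bystander, open, 86 mm across, 55 mm high, loose. Origin at the centre of its underside.
- key: Silver-plated tabernacle key lying flat, a bystander, about 115 mm long, 8 mm thick, along its x. Origin near the middle, on the counter.
- hinge_pin: Bronze hinge pin lying flat, a bystander, about 95 mm long, 18 mm thick at its ends, along its x. Origin near the middle, on the counter.
- maple_peg: Small maple peg standing on its round foot, a bystander, 32 mm across at the foot, 57 mm high. Origin at the centre of its underside.
- bowl: Brass bowl, a bystander, 110 mm across, 45 mm high. Origin at the centre of its underside.
Not all that is in view belongs to the job. There is more than one size of the brush; the one meant has the size given above.

How it is judged:
By the outcome, as a careful person would: the job done as asked, in the order asked, and still so for the second after the job is handed in, with the robot touching nothing.
It also fails if it takes over 69 s, if anything falls off the work surface, if the arm or the gripper's body presses on something with over 40 N, if the wrist force passes 120 N, or if a joint passes its speed limit or range.

## Working session

There is one attempt and no reset: what is moved stays moved. The work goes in short steps, Python scripts to look and compute and a tool call to move; the robot and the scene stay as the last step left them, time stands still between calls to the robot, and variables do not carry over. Pictures are saved under pics/ and viewed, about 8 in all and at most 12, crops included, and the job is handed in when it is done.

Besides the shell and the picture viewer there is one more tool, called after "Call:" as name(argument=value, ...) on one line, values as JSON. carry_out: Moves the arm, as the interface text tells. Its arguments: {"type":"object","properties":{"moves":{"type":"array"},"hand":{"type":"number"},"force":{"type":"number"}},"required":["moves"]}

```bash
ls; mkdir -p pics; python3 - <<'E'
from cell import sensors, viewer, env
import cv2, numpy as np
o=sensors.get_obs(); print({k:np.round(v,3) for k,v in o.items()}, env.grip_depth)
for n in ["scene","side"]:
    im=viewer.read_camera(n); cv2.imwrite(f"pics/{n}0.png",im[:,:,::-1])
    m=viewer.camera_model(n); print(n,np.round(m["K"],1).tolist(),np.round(m["extrinsics"],3).tolist())
a=cv2.imread("pics/scene0.png");b=cv2.imread("pics/side0.png")
E
```

```text
pics
{'time_s': np.float64(0.0), 'qpos': array([69.964, 18.44 , -4.016, 83.175,  1.293, 78.542, -3.26 ]), 'joint_velocities': array([-0.101, -0.01 ,  0.036,  0.047, -0.103, -0.005,  0.017]), 'effort': array([-1.0000e-03, -4.9129e+01, -4.0400e-01, -3.1253e+01, -6.4000e-02,
        4.4000e-02,  0.0000e+00]), 'tool_pos': array([ 0.231, -0.607,  0.404]), 'tool_rot': array([-88.133,  89.887, 112.713]), 'force': array([0.058, 0.299, 0.035]), 'wrist_torque': array([ 0.021, -0.004, -0.05 ]), 'grip_width': np.float64(0.087)} 0.1635
scene [[382.2, 0.0, 256.5], [0.0, 382.2, 187.9], [0.0, 0.0, 1.0]] [[-0.837, 0.548, 0.003, 0.42], [0.338, 0.521, -0.784, -0.12], [-0.431, -0.655, -0.621, 1.526], [0.0, 0.0, 0.0, 1.0]]
side [[398.3, 0.0, 255.0], [0.0, 398.3, 192.7], [0.0, 0.0, 1.0]] [[0.998, -0.058, -0.017, -0.545], [-0.055, -0.761, -0.647, 0.206], [0.025, 0.646, -0.763, 0.98], [0.0, 0.0, 0.0, 1.0]]
```

View pics/scene0.png

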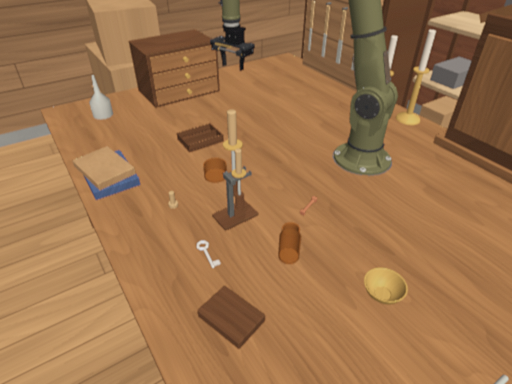

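View pics/side0.png

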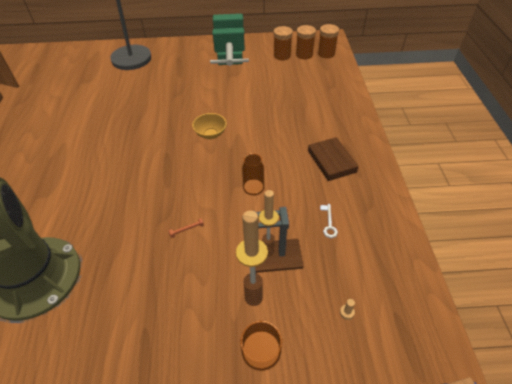

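```bash
python3 - <<'E'
import cv2, numpy as np
a=cv2.imread("pics/scene0.png");b=cv2.imread("pics/side0.png")
A=cv2.resize(a[100:275,190:320],None,fx=3,fy=3,interpolation=cv2.INTER_CUBIC)
B=cv2.resize(b[145:320,215:345],None,fx=3,fy=3,interpolation=cv2.INTER_CUBIC)
cv2.imwrite("pics/crop1.png",np.hstack([A,B]))
E
```

```text
(no output)
```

View pics/crop1.png

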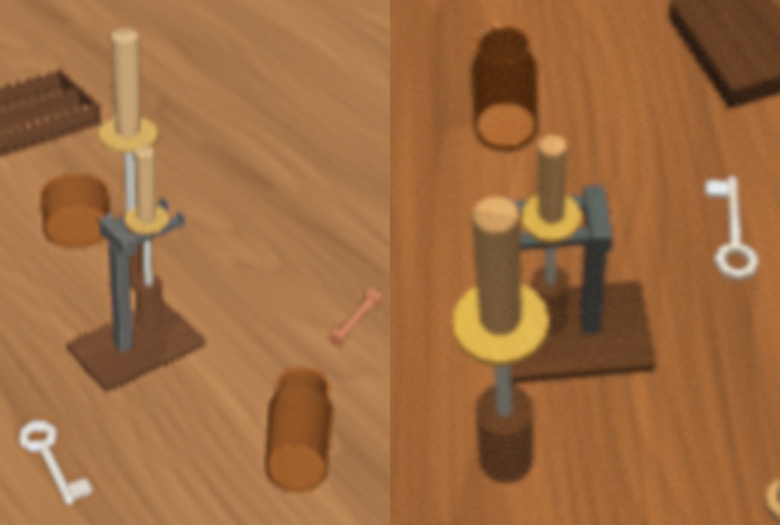

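```bash
cat > h.py <<'E'
import numpy as np, cv2
from cell import viewer
def ray(n,u,v,m=None):
    m=m or viewer.camera_model(n); E=np.array(m["extrinsics"]);R=E[:3,:3];c=-R.T@E[:3,3]
    d=R.T@np.linalg.inv(m["K"])@[u,v,1]; return c,d/np.linalg.norm(d)
def plane(n,u,v,z,m=None):
    c,d=ray(n,u,v,m); return c+d*(z-c[2])/d[2]
def tri(p,q,m1=None,m2=None,n1="scene",n2="side"):
    c1,d1=ray(n1,*p,m1);c2,d2=ray(n2,*q,m2)
    s=np.linalg.lstsq(np.c_[d1,-d2],c2-c1,rcond=None)[0]
    a,b=c1+s[0]*d1,c2+s[1]*d2; return np.round((a+b)/2,4),round(np.linalg.norm(a-b)*1e3,1)
E
python3 - <<'E'
from h import *
P={"small top":((238.7,150),(269,193.3)),"small collar":((239,172.7),(268.7,217.3)),"big top":((231.3,112),(250.7,216)),
"big collar":((232.7,144.3),(251.7,252.3)),"bottle floor":((289,255.7),(253.3,186.3)),"mouth":((291,226),(252.7,159))}
for k,v in P.items(): print(k,*tri(*v))
print("big tip", plane("side",253.3,300,0), "rest base corners",[plane("side",(x-390)/3+215,y/3+145,.012).round(3).tolist() for x,y in((640,284),(654,368),(518,378))])
for n,u,v in(("scene",385,287),("scene",215,171),("side",209,126),("side",261,349)):print(n,u,v,plane(n,u,v,.03).round(3))
for n in("scene","side"):
  E=np.array(viewer.camera_model(n)["extrinsics"]);print((-E[:3,:3].T@E[:3,3]).round(3))
E
```

```text
small top [0.5782 0.0175 0.2484] 3.4
small collar [0.5788 0.0169 0.1668] 2.5
big top [ 0.5378 -0.0877  0.3139] 1.5
big collar [ 0.5367 -0.0898  0.198 ] 1.8
bottle floor [0.5552 0.254  0.0021] 1.2
mouth [0.5547 0.2499 0.1183] 3.4
big tip [ 5.36285579e-01 -9.71173025e-02  1.11022302e-16] rest base corners [[0.661, 0.055, 0.012], [0.662, -0.027, 0.012], [0.551, -0.029, 0.012]]
scene 385 287 [0.425 0.496 0.03 ]
scene 215 171 [ 0.552 -0.202  0.03 ]
side 209 126 [0.426 0.499 0.03 ]
side 261 349 [ 0.546 -0.221  0.03 ]
[1.05  0.832 0.852]
[ 0.531 -0.508  0.872]
```

```bash
python3 - <<'E'
from cell import sensors
from scipy.spatial.transform import Rotation as R
o=sensors.get_obs(); print(R.from_euler('xyz',o["tool_rot"],degrees=True).as_matrix().round(3),o["tool_pos"])
from h import *
print(np.array(viewer.camera_model("wrist")["extrinsics"]).round(3), viewer.camera_model("wrist")["K"])
E
```

```text
[[-0.001  0.356 -0.935]
 [ 0.002 -0.935 -0.356]
 [-1.    -0.002  0.   ]] [ 0.23117981 -0.60729651  0.40380568]
[[ 0.355 -0.935 -0.    -0.649]
 [-0.894 -0.34   0.294 -0.035]
 [-0.275 -0.104 -0.956  0.391]
 [ 0.     0.     0.     1.   ]] [[296.9322014    0.         255.3708139 ]
 [  0.         296.9322014  191.12847342]
 [  0.           0.           1.        ]]
```

Call:
carry_out(moves=[[0, 0, 5, 0], [0, 0, 5, 0], [0, 0, 5, 0], [3, 1.5, 0, 0], [3, 1.5, 0, 0]])

```text
time_s: 0.6
tool_pos: [0.2856, -0.5778, 0.5533]
tool_rot: [-73.9, 89.2, 126.3]
force: [0.7, 0.3, -0.0]
grip_width: 0.0864
```

Call:
carry_out(moves=[[1.6, 3.3, 0, 0.07], [1.6, 3.3, 0, 0.07], [1.6, 3.3, 0, 0.07], [1.6, 3.3, 0, 0.07], [1.6, 3.3, 0, 0.07], [1.6, 3.3, 0, 0.07], [1.6, 3.3, 0, 0.07], [1.6, 3.3, 0, 0.07], [1.6, 3.3, 0, 0.07], [1.6, 3.3, 0, 0.07], [1.6, 3.3, 0, 0.07], [1.6, 3.3, 0, 0.07]])

```text
time_s: 1.8
tool_pos: [0.4839, -0.1666, 0.5474]
tool_rot: [-75.8, 88.8, 174.3]
force: [-0.2, -0.9, -0.5]
grip_width: 0.0866
```

```bash
cat >> h.py <<'E'
from cell import sensors
from scipy.spatial.transform import Rotation as R
def st():
    o=sensors.get_obs(); M=R.from_euler('xyz',o["tool_rot"],degrees=True).as_matrix()
    print("t",round(float(o["time_s"]),2),"tcp",np.round(o["tool_pos"],4),"x",M[:,0].round(4),"yaw_y",round(np.degrees(np.arctan2(M[1,1],M[0,1])),2),"grasp",(o["tool_pos"]+M[:,0]*.1635).round(4),"F",np.round(o["force"],2),"T",np.round(o["wrist_torque"],2),"w",round(float(o["grip_width"]),4),"q",np.round(o["qpos"],1))
E
python3 -c "
from h import *
st()"
```

```text
t 1.8 tcp [ 0.4839 -0.1666  0.5474] x [-0.02    0.002  -0.9998] yaw_y -19.86 grasp [ 0.4807 -0.1663  0.384 ] F [-0.15 -0.9  -0.54] T [-0.07 -0.08  0.05] w 0.0866 q [ 43.3   1.2 -27.7  87.    0.8  93.   -4.2]
```

Call:
carry_out(moves=[[1.7, 3.2, 0.2, 0.065], [1.7, 3.2, 0.2, 0.065], [1.7, 3.2, 0.2, 0.065], [1.7, 3.2, 0, 0.065], [1.7, 3.2, 0, 0.065], [1.0, 2.4, 0, 0.04], [0, 0, 0, 0], [0, 0, 0, 0]])

```text
time_s: 2.6
tool_pos: [0.5817, 0.0315, 0.5502]
tool_rot: [-84.9, 88.6, -172.4]
force: [0.1, -0.4, -0.8]
grip_width: 0.0867
```

```bash
python3 -c "
from h import *
st()
m=viewer.camera_model('wrist'); im=viewer.read_camera('wrist'); cv2.imwrite('pics/w1.png',im[:,:,::-1]); np.savez('pics/w1.npz',**m)
s=viewer.read_camera('side'); cv2.imwrite('pics/s1.png',s[:,:,::-1])
E=np.array(m['extrinsics']);print((-E[:3,:3].T@E[:3,3]).round(3))
a=np.hstack([cv2.resize(im,(400,300)),cv2.resize(s,(400,300))]);cv2.imwrite('pics/v1.png',a[:,:,::-1])
for p in [(.578,.017,.25),(.578,.017,.17)]:
  q=E[:3,:3]@p+E[:3,3];q=m['K']@q;print(q[:2]/q[2])
"
```

```text
t 2.6 tcp [0.5817 0.0315 0.5502] x [-0.0243 -0.0033 -0.9997] yaw_y 2.54 grasp [0.5777 0.0309 0.3868] F [ 0.05 -0.44 -0.76] T [-0.04 -0.14  0.05] w 0.0867 q [ 26.9  12.3 -39.6  76.9   7.7  94.9  -8.9]
[0.578 0.113 0.53 ]
[258.40528702 199.67683189]
[259.33582765 178.99592244]
```

View pics/v1.png

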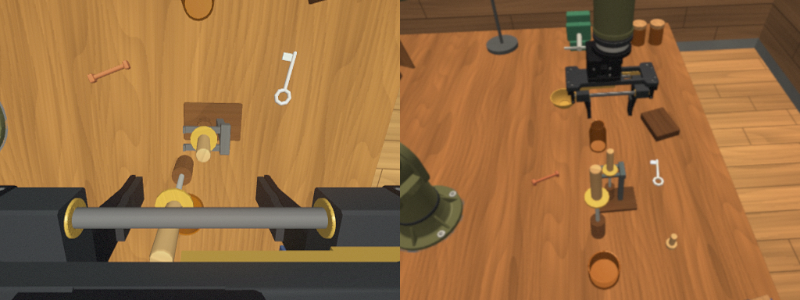

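Call:
carry_out(moves=[[0, -1.4, 0, -0.04], [0, 0, -1, 0], [0, 0, -2, 0], [0, 0, -2, 0], [0, 0, -2, 0], [0, 0, -2, 0], [0, 0, -1, 0], [0, 0, 0, 0]])

```text
time_s: 3.5
tool_pos: [0.5791, 0.0034, 0.4444]
tool_rot: [-71.5, 88.6, -162.9]
force: [0.7, -0.6, 0.4]
grip_width: 0.0871
```

```bash
python3 -c "
from h import *
st()"
```

```text
t 3.5 tcp [0.5791 0.0034 0.4444] x [-0.0241 -0.0074 -0.9997] yaw_y -1.33 grasp [0.5752 0.0022 0.2809] F [ 0.69 -0.6   0.4 ] T [-0.02 -0.15  0.02] w 0.0871 q [ 29.5  12.5 -38.   88.4   8.   83.1 -10.3]
```

Call:
carry_out(moves=[[0.3, 1.5, 0, 0.02], [0, 0, 0, 0], [0, 0, 0, 0]])

```text
time_s: 3.8
tool_pos: [0.5828, 0.019, 0.4464]
tool_rot: [-69.3, 88.7, -159.4]
force: [1.0, -0.4, 0.1]
grip_width: 0.0876
```

```bash
python3 -c "
from h import *
st()"
```

```text
t 3.8 tcp [0.5828 0.019  0.4464] x [-0.0209 -0.0079 -0.9998] yaw_y -0.18 grasp [0.5794 0.0178 0.2829] F [ 1.01 -0.4   0.09] T [-0.07 -0.12  0.  ] w 0.0876 q [ 28.3  13.  -38.6  87.8   8.4  83.3 -11. ]
```

Call:
carry_out(moves=[[0, 0, -1, 0], [0, 0, -1.5, 0], [0, 0, -1.5, 0], [0, 0, -1, 0], [0, 0, -0.8, 0], [0, 0, 0, 0], [0, 0, 0, 0]])

```text
time_s: 4.5
tool_pos: [0.5824, 0.0193, 0.3828]
tool_rot: [-70.0, 88.7, -160.1]
force: [0.8, -0.4, 0.0]
grip_width: 0.0871
```

```bash
python3 -c "
from h import *
st()"
```

```text
t 4.5 tcp [0.5824 0.0193 0.3828] x [-0.0215 -0.0078 -0.9997] yaw_y -0.14 grasp [0.5788 0.0181 0.2194] F [ 0.79 -0.43  0.02] T [ 0.03 -0.11  0.03] w 0.0871 q [ 28.   14.9 -38.3  93.1   9.7  76.6 -12. ]
```

Call:
carry_out(moves=[[0, 0, 0, 0], [0, 0, 0, 0], [0, 0, 0, 0], [0, 0, 0, 0], [0, 0, 0, 0], [0, 0, 0, 0], [0, 0, 0, 0], [0, 0, 0, 0]], hand=0.5, force=30)

```text
time_s: 5.3
tool_pos: [0.583, 0.0195, 0.3851]
tool_rot: [-65.4, 88.9, -155.6]
force: [-0.6, -0.3, 0.7]
grip_width: 0.0309
```

```bash
python3 -c "
from h import *
st()"
```

```text
t 5.3 tcp [0.583  0.0195 0.3851] x [-0.0177 -0.008  -0.9998] yaw_y -0.15 grasp [0.5801 0.0182 0.2216] F [-0.63 -0.33  0.73] T [ 0.02 -0.15 -0.02] w 0.0309 q [ 28.   14.8 -38.3  93.    9.7  76.6 -12. ]
```

Call:
carry_out(moves=[[0, 0, 0, 0], [0, 0, 0, 0], [0, 0, 0, 0], [0, 0, 0, 0], [0, 0, 0, 0]])

```text
time_s: 5.8
tool_pos: [0.583, 0.0194, 0.3851]
tool_rot: [-65.3, 88.9, -155.4]
force: [1.1, -0.4, 0.4]
grip_width: 0.0194
```

```bash
python3 -c "
from h import *
st()"
```

```text
t 5.8 tcp [0.583  0.0194 0.3851] x [-0.0176 -0.008  -0.9998] yaw_y -0.16 grasp [0.5802 0.0181 0.2216] F [ 1.13 -0.42  0.4 ] T [-0.   -0.14  0.05] w 0.0194 q [ 28.   14.8 -38.3  93.    9.7  76.6 -12. ]
```

Call:
carry_out(moves=[[0, 0, 0.6, 0], [0, 0, 0.7, 0], [0, 0, 0.7, 0], [0, 0, 0, 0], [0, 0, 0, 0]])

```text
time_s: 6.3
tool_pos: [0.5829, 0.0194, 0.4065]
tool_rot: [-66.5, 88.9, -156.6]
force: [0.9, -0.7, -2.1]
grip_width: 0.0192
```

```bash
python3 -c "
from h import *
st()"
```

```text
t 6.3 tcp [0.5829 0.0194 0.4065] x [-0.0184 -0.008  -0.9998] yaw_y -0.16 grasp [0.5798 0.0181 0.2431] F [ 0.88 -0.71 -2.09] T [ 0.02 -0.17  0.02] w 0.0192 q [ 28.1  14.1 -38.5  91.3   9.1  78.9 -11.6]
```

Lifted 21 mm; draw out along -x.

Call:
carry_out(moves=[[-1, 0, 0, 0], [-1.2, 0, 0, 0], [-1.2, 0, 0, 0], [-1.2, 0, 0, 0], [-1.2, 0, 0, 0], [-1.2, 0, 0, 0], [-1, 0, 0, 0], [0, 0, 0, 0], [0, 0, 0, 0]])

```text
time_s: 7.2
tool_pos: [0.4928, 0.02, 0.4044]
tool_rot: [-64.9, 88.5, -155.1]
force: [0.1, -0.7, -0.9]
grip_width: 0.0194
```

```bash
python3 -c "
from h import *
st()
s=viewer.read_camera('side'); cv2.imwrite('pics/s2.png',s[:,:,::-1])
t=viewer.read_camera('scene'); cv2.imwrite('pics/t2.png',t[:,:,::-1])
a=np.hstack([cv2.resize(t[90:290,170:340],(400,470)),cv2.resize(s[130:330,180:350],(400,470))]);cv2.imwrite('pics/v2.png',a[:,:,::-1])
"
```

```text
t 7.2 tcp [0.4928 0.02   0.4044] x [-0.0231 -0.0107 -0.9997] yaw_y -0.17 grasp [0.489  0.0183 0.241 ] F [ 0.11 -0.66 -0.9 ] T [-0.01 -0.16  0.02] w 0.0194 q [ 32.8   1.4 -38.7 103.1   1.4  77.2  -6.3]
```

View pics/v2.png

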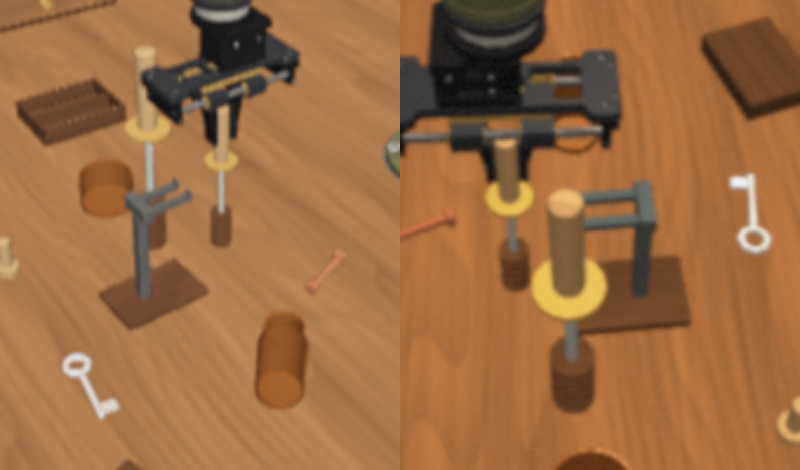

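```bash
python3 - <<'E'
from h import *
st()
N=[]
for n,f,box in(("scene","pics/scene0.png",(270,215,310,272)),("side","pics/side0.png",(232,145,275,200))):
    im=cv2.imread(f); x0,y0,x1,y1=box; h=cv2.cvtColor(im,cv2.COLOR_BGR2HSV)[y0:y1,x0:x1]
    bg=np.median(im[y0-3:y0+2,x0:x1].reshape(-1,3),0)
    d=np.abs(im[y0:y1,x0:x1].astype(int)-bg).sum(2); 
    m=(cv2.GaussianBlur(d.astype(np.float32),(3,3),0)>45).astype(np.uint8)
    k,l,s,c=cv2.connectedComponentsWithStats(m); i=1+np.argmax(s[1:,4]); m=(l==i)
    r=[(y+y0,np.where(m[y])[0].min()+x0,np.where(m[y])[0].max()+x0) for y in range(m.shape[0]) if m[y].any()]
    print(n,r[0],r[3],r[len(r)//2],r[-4],r[-1])
    r=np.array(r[2:-2]); p=np.polyfit(r[:,0],(r[:,1]+r[:,2])/2,1); print(p, np.std(np.polyval(p,r[:,0])-(r[:,1]+r[:,2])/2))
    c,a=ray(n,np.polyval(p,r[0,0]),r[0,0]); _,b=ray(n,np.polyval(p,r[-1,0]),r[-1,0]); nn=np.cross(a,b);nn/=np.linalg.norm(nn); N.append((nn,nn@c)); print("nz",nn[2])
for z in(0,.057,.115):
    print(z,np.linalg.solve([N[0][0][:2],N[1][0][:2]],[N[0][1]-N[0][0][2]*z,N[1][1]-N[1][0][2]*z]).round(4))
E
```

```text
t 7.3 tcp [0.4932 0.0201 0.4044] x [-0.0233 -0.0101 -0.9997] yaw_y -0.15 grasp [0.4894 0.0185 0.241 ] F [ 0.41 -0.18 -1.26] T [ 0.04 -0.14 -0.04] w 0.0195 q [ 32.8   1.5 -38.7 103.1   1.4  77.2  -6.3]
scene (223, np.int64(285), np.int64(296)) (226, np.int64(282), np.int64(298)) (243, np.int64(278), np.int64(301)) (260, np.int64(279), np.int64(297)) (263, np.int64(283), np.int64(293))
[-6.53153153e-02  3.05155405e+02] 0.273905729536637
nz -0.011146997492367873
side (154, np.int64(249), np.int64(257)) (157, np.int64(245), np.int64(260)) (175, np.int64(241), np.int64(264)) (192, np.int64(245), np.int64(261)) (195, np.int64(250), np.int64(256))
[2.39632345e-02 2.48502626e+02] 0.23432726435612172
nz 0.004861096267900934
0 [0.5547 0.2518]
0.057 [0.5549 0.2511]
0.115 [0.5552 0.2504]
```

Call:
carry_out(moves=[[0, 0, 1.5, 0], [0, 0, 2.5, 0], [0, 0, 2.5, 0], [0, 0, 2.5, 0], [0, 0, 1, 0], [0, 1, 0, 0], [0.6, 2, 0, 0], [0.6, 2, 0, 0], [0.6, 2, 0, 0], [0.6, 2, 0, 0], [0.6, 2, 0, 0], [0.6, 2, 0, 0]])

```text
time_s: 8.5
tool_pos: [0.5307, 0.1555, 0.5066]
tool_rot: [-77.6, 88.3, -168.0]
force: [0.0, 0.5, -1.5]
grip_width: 0.0195
```

```bash
python3 -c "
from h import *
st()"
```

```text
t 8.5 tcp [0.5307 0.1555 0.5066] x [-0.029  -0.0062 -0.9996] yaw_y -0.36 grasp [0.5259 0.1545 0.3431] F [ 0.03  0.53 -1.54] T [ 0.01 -0.13 -0.02] w 0.0195 q [ 21.9   9.2 -46.1  85.5   6.2  89.7 -24.4]
```

Call:
carry_out(moves=[[0.6, 2, 0, 0], [0.6, 2, 0, 0], [0.6, 2, 0, 0], [0.5, 1.5, 0, 0], [0.2, 0.8, 0, 0], [0, 0, 0, 0], [0, 0, 0, 0], [0, 0, 0, 0]])

```text
time_s: 9.3
tool_pos: [0.554, 0.249, 0.4979]
tool_rot: [-84.9, 87.5, -174.6]
force: [0.2, 0.3, -1.9]
grip_width: 0.0195
```

```bash
python3 -c "
from h import *
st()
s=viewer.read_camera('side'); cv2.imwrite('pics/s3.png',s[:,:,::-1])
t=viewer.read_camera('scene'); cv2.imwrite('pics/t3.png',t[:,:,::-1])
a=np.hstack([cv2.resize(t[130:280,230:350],(400,500),interpolation=2),cv2.resize(s[80:230,195:315],(400,500),interpolation=2)]);cv2.imwrite('pics/v3.png',a[:,:,::-1])
"
```

```text
t 9.3 tcp [0.554  0.249  0.4979] x [-0.0436 -0.0041 -0.999 ] yaw_y 0.21 grasp [0.5469 0.2483 0.3346] F [ 0.22  0.26 -1.95] T [ 0.01 -0.21  0.04] w 0.0195 q [ 11.   18.2 -48.2  78.4  12.2  91.4 -35.8]
```

View pics/v3.png

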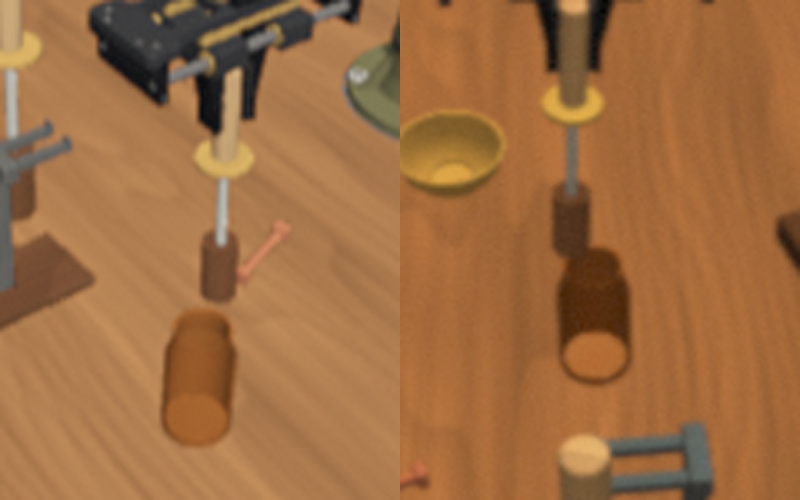

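```bash
python3 -c "
from h import *
c,e=tri((297.2,177.1),(246.6,110.9));print(c,e)
t,e=tri((295.4,218.0),(246.0,154.2));print(t,e,(c-t), np.linalg.norm(c-t))
# head top
t2,e=tri((230+221/3.333,130+238/3.333),(195+571.5/3.333-120,80+188/3.333));print(t2,e)
"
```

```text
[0.5444 0.2475 0.2806] 1.6
[0.5383 0.2478 0.1388] 1.4 [ 0.0061 -0.0003  0.1418] 0.1419314623330571
[0.5413 0.2485 0.2002] 1.9
```

Call:
carry_out(moves=[[0, -1, 0, 0], [0, -3, 0, 0], [0, -3, 0, 0], [0, -3, 0, 0], [0, 0, 0, 0], [0, 0, 0, 0], [0, 0, 0, 0]])

```text
time_s: 10.1
tool_pos: [0.5532, 0.1386, 0.4997]
tool_rot: [-79.2, 87.7, -169.4]
force: [-0.1, 0.3, -1.3]
grip_width: 0.0188
```

```bash
python3 -c "
from h import *
st()"
```

```text
t 10.1 tcp [0.5532 0.1386 0.4997] x [-0.0402 -0.0075 -0.9992] yaw_y -0.25 grasp [0.5467 0.1373 0.3363] F [-0.12  0.31 -1.3 ] T [ 0.01 -0.17  0.02] w 0.0188 q [ 22.5  12.2 -46.1  83.6   8.3  90.2 -23.5]
```

Call:
carry_out(moves=[[-4, 0, 0, 0], [-4, 0, 0, 0], [0, 0, 0, 0], [0, 0, 0, 0], [0, 0, 0, 0]])

```text
time_s: 10.6
tool_pos: [0.4712, 0.1417, 0.4975]
tool_rot: [-84.1, 87.5, -173.9]
force: [-0.5, -0.2, -1.4]
grip_width: 0.0191
```

```bash
python3 -c "
from h import *
st()"
```

```text
t 10.6 tcp [0.4712 0.1417 0.4975] x [-0.0439 -0.0047 -0.999 ] yaw_y 0.13 grasp [0.464  0.1409 0.3342] F [-0.55 -0.18 -1.41] T [ 0.02 -0.17 -0.02] w 0.0191 q [ 27.6  -0.2 -46.6  93.9  -0.7  88.7 -18.8]
```

Call:
carry_out(moves=[[1, 0, 0, 0], [1, 0, 0, 0], [1, 0, 0, 0], [1, 0, 0, 0], [1, 0, 0, 0], [1, 0, 0, 0], [1, 0, 0, 0], [1, 0, 0, 0], [0, 0, 0, 0], [0, 0, 0, 0]])

```text
time_s: 11.6
tool_pos: [0.5685, 0.1393, 0.4917]
tool_rot: [-98.4, 87.1, 171.5]
force: [-0.3, 0.5, -2.0]
grip_width: 0.0195
```

```bash
python3 -c "
from h import *
st()"
```

```text
t 11.6 tcp [0.5685 0.1393 0.4917] x [-0.0503  0.0075 -0.9987] yaw_y -0.05 grasp [0.5603 0.1405 0.3285] F [-0.26  0.47 -2.  ] T [-0.04 -0.17  0.03] w 0.0195 q [ 22.4  14.9 -46.9  82.2   9.2  90.  -24. ]
```

Call:
carry_out(moves=[[0, 0, 0.5, 0], [0.1, 3.5, 0.2, 0], [0.1, 4, 0.2, 0], [0, 3, 0, 0], [0, 0, 0, 0], [0, 0, 0, 0]])

```text
time_s: 12.2
tool_pos: [0.5706, 0.2451, 0.5024]
tool_rot: [-97.2, 87.1, 172.4]
force: [0.1, 0.1, -1.6]
grip_width: 0.0193
```

```bash
cat >> h.py <<'E'
def tip():
    o=sensors.get_obs(); M=R.from_euler('xyz',o["tool_rot"],degrees=True).as_matrix()
    x=M[:,0]; print("tip",(o["tool_pos"]+x*.355).round(4),"origin",(o["tool_pos"]+x*.22).round(4))
E
python3 -c "
from h import *
st();tip()"
```

```text
t 12.2 tcp [0.5706 0.2451 0.5024] x [-0.0503  0.0067 -0.9987] yaw_y -0.39 grasp [0.5624 0.2462 0.3391] F [ 0.14  0.08 -1.59] T [-0.11 -0.13 -0.03] w 0.0193 q [ 11.1  20.4 -48.7  75.8  13.2  92.5 -36.1]
tip [0.5528 0.2475 0.1478] origin [0.5596 0.2466 0.2827]
```

Call:
carry_out(moves=[[0.1, 0.35, 0, 0], [0, 0, 0, 0], [0, 0, -1.5, 0], [0, 0, 0, 0], [0, 0, 0, 0]])

```text
time_s: 12.7
tool_pos: [0.5725, 0.245, 0.4865]
tool_rot: [-94.2, 87.2, 175.1]
force: [-0.7, -0.3, -0.7]
grip_width: 0.0192
```

```bash
python3 -c "
from h import *
st();tip()
s=viewer.read_camera('side'); t=viewer.read_camera('scene'); m=viewer.camera_model('wrist');w=viewer.read_camera('wrist');cv2.imwrite('pics/w4.png',w[:,:,::-1])
a=np.hstack([cv2.resize(t[150:280,240:340],(385,500),interpolation=2),cv2.resize(s[80:210,205:305],(385,500),interpolation=2)]);cv2.imwrite('pics/v4.png',a[:,:,::-1])
"
```

```text
t 12.7 tcp [0.5725 0.245  0.4865] x [-0.0491  0.0042 -0.9988] yaw_y -0.74 grasp [0.5645 0.2457 0.3232] F [-0.72 -0.27 -0.73] T [ 0.01 -0.12 -0.03] w 0.0192 q [ 11.1  20.7 -48.5  77.2  13.5  90.9 -36.5]
tip [0.5551 0.2465 0.1319] origin [0.5617 0.2459 0.2668]
```

View pics/v4.png

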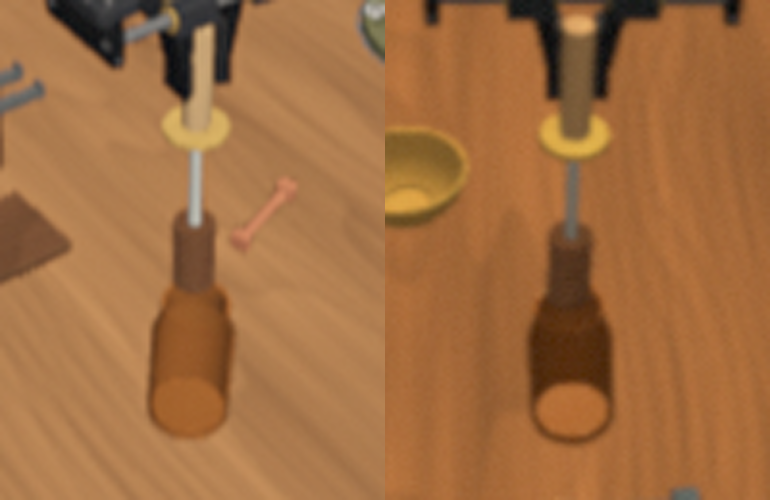

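Call:
carry_out(moves=[[0, 0.5, 0, 0], [0, 0, 0, 0], [0, 0, 0, 0]])

```text
time_s: 13.15
tool_pos: [0.5725, 0.2509, 0.4873]
tool_rot: [-95.3, 87.2, 174.0]
force: [0.2, 0.4, -2.2]
grip_width: 0.0195
```

```bash
python3 -c "
from h import *
st();tip()"
```

```text
t 13.15 tcp [0.5725 0.2509 0.4873] x [-0.0483  0.0051 -0.9988] yaw_y -0.71 grasp [0.5646 0.2518 0.324 ] F [ 0.19  0.41 -2.22] T [-0.03 -0.22 -0.02] w 0.0195 q [ 10.5  21.  -48.5  76.8  13.7  91.  -37.1]
tip [0.5553 0.2527 0.1327] origin [0.5619 0.252  0.2675]
```

Within ~1 mm. Descend into the neck, watching the drift.

Call:
carry_out(moves=[[0, 0, -1, 0], [0, 0, -1.5, 0], [0, 0, -1, 0], [0, 0, 0, 0], [0, 0, 0, 0]])

```text
time_s: 13.65
tool_pos: [0.5721, 0.2509, 0.4479]
tool_rot: [-94.2, 87.1, 175.1]
force: [-0.6, -0.5, 0.0]
grip_width: 0.0196
```

```bash
python3 -c "
from h import *
st();tip()"
```

```text
t 13.65 tcp [0.5721 0.2509 0.4479] x [-0.0502  0.0043 -0.9987] yaw_y -0.68 grasp [0.5639 0.2516 0.2846] F [-0.59 -0.48  0.04] T [-0.02 -0.2  -0.01] w 0.0196 q [ 10.8  21.6 -48.3  80.7  14.1  86.9 -37.4]
tip [0.5543 0.2524 0.0933] origin [0.561  0.2518 0.2281]
```

Call:
carry_out(moves=[[0, 0, -1.5, 0], [0, 0, -2, 0], [0, 0, -2, 0], [0, 0, -1, 0], [0, 0, 0, 0], [0, 0, 0, 0]])

```text
time_s: 14.25
tool_pos: [0.5721, 0.2506, 0.379]
tool_rot: [-95.2, 87.2, 174.1]
force: [0.6, -0.3, -0.9]
grip_width: 0.0192
```

```bash
python3 -c "
from h import *
st();tip()"
```

```text
t 14.25 tcp [0.5721 0.2506 0.379 ] x [-0.0488  0.0051 -0.9988] yaw_y -0.7 grasp [0.5641 0.2515 0.2157] F [ 0.58 -0.32 -0.88] T [-0.01 -0.27 -0.01] w 0.0192 q [ 10.9  23.6 -47.6  86.6  15.6  79.7 -38.4]
tip [0.5548 0.2524 0.0244] origin [0.5613 0.2518 0.1592]
```

Call:
carry_out(moves=[[0, 0, -0.8, 0], [0, 0, -0.6, 0], [0, 0, 0, 0], [0, 0, -0.3, 0], [0, 0, 0, 0]])

```text
time_s: 14.75
tool_pos: [0.5727, 0.2511, 0.363]
tool_rot: [-97.7, 87.4, 171.6]
force: [0.4, 0.7, -1.9]
grip_width: 0.0195
```

```bash
python3 -c "
from h import *
st();tip()"
```

```text
t 14.75 tcp [0.5727 0.2511 0.363 ] x [-0.045   0.0066 -0.999 ] yaw_y -0.71 grasp [0.5653 0.2522 0.1997] F [ 0.42  0.66 -1.94] T [-0.02 -0.2   0.  ] w 0.0195 q [ 10.7  24.2 -47.3  87.7  16.1  77.8 -38.7]
tip [0.5567 0.2535 0.0084] origin [0.5628 0.2526 0.1432]
```

Call:
carry_out(moves=[[0, 0, -0.2, 0], [0, 0, -0.1, 0], [0, 0, 0, 0]])

```text
time_s: 15.05
tool_pos: [0.5728, 0.2513, 0.3602]
tool_rot: [-98.2, 87.4, 171.0]
force: [0.9, 0.8, -1.6]
grip_width: 0.0191
```

```bash
python3 -c "
from h import *
st();tip()"
```

```text
t 15.05 tcp [0.5728 0.2513 0.3602] x [-0.0442  0.007  -0.999 ] yaw_y -0.71 grasp [0.5656 0.2524 0.1969] F [ 0.89  0.79 -1.56] T [-0.02 -0.16  0.02] w 0.0191 q [ 10.7  24.3 -47.3  87.9  16.2  77.5 -38.8]
tip [0.5571 0.2537 0.0056] origin [0.5631 0.2528 0.1405]
```

Nearly there; feel for the floor with a small step.

Call:
carry_out(moves=[[0, 0, -0.15, 0], [0, 0, -0.05, 0]])

```text
time_s: 15.25
tool_pos: [0.5728, 0.2517, 0.3601]
tool_rot: [-98.8, 87.5, 170.5]
force: [-0.1, -0.7, 0.1]
grip_width: 0.0198
```

```bash
python3 -c "
from h import *
st();tip()"
```

```text
t 15.25 tcp [0.5728 0.2517 0.3601] x [-0.043   0.0072 -0.9991] yaw_y -0.71 grasp [0.5658 0.2528 0.1968] F [-0.06 -0.7   0.11] T [-0.29  0.24  0.03] w 0.0198 q [ 10.7  24.3 -47.3  88.   16.2  77.4 -38.8]
tip [0.5576 0.2542 0.0055] origin [0.5634 0.2532 0.1403]
```

Call:
carry_out(moves=[[-0.1, -0.1, 0.8, 0], [-0.2, -0.1, 1.5, 0], [0, 0, 2, 0], [0, 0, 1.6, 0], [0, 0, 0, 0], [0, 0, 0, 0]])

```text
time_s: 15.85
tool_pos: [0.5691, 0.2494, 0.4246]
tool_rot: [-100.6, 87.6, 168.6]
force: [0.1, 0.0, -2.5]
grip_width: 0.0193
```

```bash
python3 -c "
from h import *
st();tip()"
```

```text
t 15.85 tcp [0.5691 0.2494 0.4246] x [-0.0408  0.0082 -0.9991] yaw_y -0.7 grasp [0.5624 0.2507 0.2612] F [ 0.1   0.05 -2.48] T [-0.03 -0.13 -0.03] w 0.0193 q [ 11.5  21.5 -48.2  83.6  14.2  83.6 -37.5]
tip [0.5546 0.2523 0.0699] origin [0.5601 0.2512 0.2048]
```

```bash
python3 -c "
from h import *
s=viewer.read_camera('side'); t=viewer.read_camera('scene')
a=np.hstack([cv2.resize(t[150:280,240:340],(385,500),interpolation=2),cv2.resize(s[80:210,205:305],(385,500),interpolation=2)]);cv2.imwrite('pics/v5.png',a[:,:,::-1])
"
```

```text
(no output)
```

View pics/v5.png

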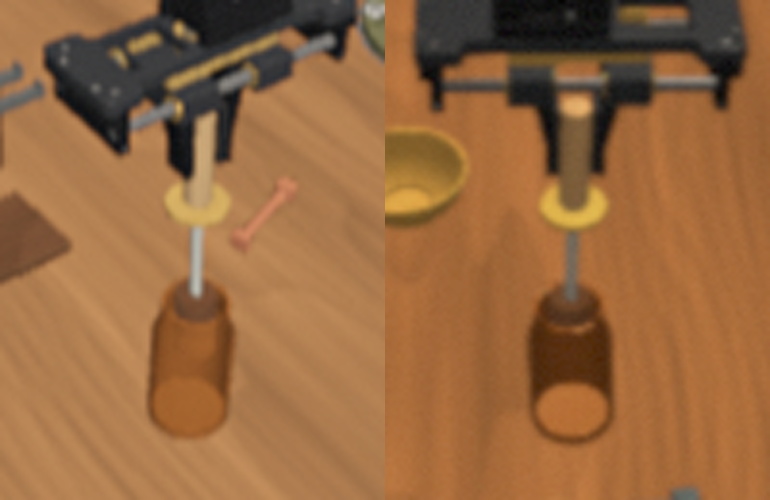

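Call:
carry_out(moves=[[0, 0, -1, 0], [0, 0, -2, 0], [0, 0, -1.5, 0], [0, 0, -0.5, 0], [0, 0, 0, 0], [0, 0, 0, 0]])

```text
time_s: 16.55
tool_pos: [0.568, 0.2486, 0.3668]
tool_rot: [-96.4, 87.2, 172.9]
force: [-0.5, 1.0, -1.6]
grip_width: 0.0195
```

```bash
python3 -c "
from h import *
st();tip()"
```

```text
t 16.55 tcp [0.568  0.2486 0.3668] x [-0.0477  0.006  -0.9988] yaw_y -0.67 grasp [0.5602 0.2496 0.2034] F [-0.51  1.02 -1.61] T [-0.02 -0.14 -0.01] w 0.0195 q [ 11.3  23.4 -47.5  88.2  15.6  78.1 -38.4]
tip [0.5511 0.2507 0.0122] origin [0.5575 0.2499 0.147 ]
```

Call:
carry_out(moves=[[0.1, 0, -0.3, 0], [0, 0, -0.2, 0], [0, 0, -0.1, 0], [0, 0, 0, 0]])

```text
time_s: 16.95
tool_pos: [0.5697, 0.249, 0.3621]
tool_rot: [-98.4, 87.4, 170.9]
force: [-0.3, -0.0, -0.7]
grip_width: 0.0194
```

```bash
python3 -c "
from h import *
st();tip()"
```

```text
t 16.95 tcp [0.5697 0.249  0.3621] x [-0.0449  0.0072 -0.999 ] yaw_y -0.68 grasp [0.5623 0.2501 0.1987] F [-0.32 -0.05 -0.68] T [-0.08 -0.16  0.  ] w 0.0194 q [ 11.1  23.7 -47.4  88.4  15.8  77.5 -38.5]
tip [0.5537 0.2515 0.0074] origin [0.5598 0.2505 0.1423]
```

Call:
carry_out(moves=[[0, 0, -0.2, 0], [0, 0, -0.15, 0]])

```text
time_s: 17.15
tool_pos: [0.5698, 0.2494, 0.36]
tool_rot: [-99.7, 87.5, 169.6]
force: [-1.6, -0.9, 7.0]
grip_width: 0.0196
```

```bash
python3 -c "
from h import *
st();tip()"
```

```text
t 17.15 tcp [0.5698 0.2494 0.36  ] x [-0.0431  0.0079 -0.999 ] yaw_y -0.68 grasp [0.5628 0.2507 0.1966] F [-1.61 -0.88  6.95] T [-0.3   0.5   0.03] w 0.0196 q [ 11.1  23.8 -47.4  88.5  15.9  77.2 -38.6]
tip [0.5545 0.2522 0.0053] origin [0.5604 0.2511 0.1402]
```

Contact (≈8 N). Up, stroke 2.

Call:
carry_out(moves=[[0, 0, 0.8, 0], [0, 0, 1.5, 0], [0, 0, 2, 0], [0, 0, 1.6, 0], [0, 0, 0, 0], [0, 0, 0, 0]])

```text
time_s: 17.75
tool_pos: [0.5696, 0.2495, 0.4246]
tool_rot: [-101.2, 87.6, 168.2]
force: [-0.1, -0.5, -2.1]
grip_width: 0.0191
```

```bash
python3 -c "
from h import *
st();tip()"
```

```text
t 17.75 tcp [0.5696 0.2495 0.4246] x [-0.0411  0.0086 -0.9991] yaw_y -0.66 grasp [0.5629 0.2509 0.2613] F [-0.14 -0.53 -2.11] T [-0.05 -0.14  0.01] w 0.0191 q [ 11.4  21.6 -48.2  83.5  14.2  83.7 -37.5]
tip [0.555  0.2525 0.0699] origin [0.5605 0.2514 0.2048]
```

Call:
carry_out(moves=[[0, 0, -1, 0], [0, 0, -2, 0], [0, 0, -1.5, 0], [0, 0, -0.5, 0], [0, 0, 0, 0], [0, 0, 0, 0]])

```text
time_s: 18.35
tool_pos: [0.5686, 0.2486, 0.3676]
tool_rot: [-97.4, 87.3, 171.9]
force: [-0.1, -0.7, -1.9]
grip_width: 0.0193
```

```bash
python3 -c "
from h import *
st();tip()"
```

```text
t 18.35 tcp [0.5686 0.2486 0.3676] x [-0.0465  0.0066 -0.9989] yaw_y -0.65 grasp [0.561  0.2497 0.2043] F [-0.14 -0.68 -1.9 ] T [-0.04 -0.16  0.01] w 0.0193 q [ 11.3  23.4 -47.6  88.1  15.6  78.1 -38.3]
tip [0.5521 0.251  0.013 ] origin [0.5583 0.2501 0.1479]
```

Call:
carry_out(moves=[[0.1, 0, -0.3, 0], [0, 0, -0.2, 0], [0, 0, -0.15, 0], [0, 0, -0.2, 0], [0, 0, -0.1, 0]])

```text
time_s: 18.85
tool_pos: [0.5703, 0.2492, 0.3601]
tool_rot: [-100.2, 87.5, 169.2]
force: [-2.0, -0.7, 3.8]
grip_width: 0.0195
```

```bash
python3 -c "
from h import *
st();tip()"
```

```text
t 18.85 tcp [0.5703 0.2492 0.3601] x [-0.0427  0.0082 -0.9991] yaw_y -0.66 grasp [0.5633 0.2506 0.1967] F [-1.95 -0.68  3.78] T [-0.21  0.21 -0.  ] w 0.0195 q [ 11.1  23.9 -47.4  88.5  16.   77.2 -38.5]
tip [0.5551 0.2521 0.0054] origin [0.5609 0.251  0.1403]
```

Call:
carry_out(moves=[[0, 0, 0.8, 0], [0, 0, 1.5, 0], [0, 0, 2, 0], [0, 0, 1.6, 0], [0, 0, 0, 0], [0, 0, 0, 0]])

```text
time_s: 19.45
tool_pos: [0.57, 0.2495, 0.4255]
tool_rot: [-102.3, 87.6, 167.0]
force: [-0.6, -1.0, -1.3]
grip_width: 0.0195
```

```bash
python3 -c "
from h import *
st();tip()"
```

```text
t 19.45 tcp [0.57   0.2495 0.4255] x [-0.04    0.0092 -0.9992] yaw_y -0.64 grasp [0.5635 0.251  0.2621] F [-0.63 -0.96 -1.33] T [-0.05 -0.17  0.03] w 0.0195 q [ 11.4  21.6 -48.2  83.4  14.3  83.7 -37.4]
tip [0.5558 0.2528 0.0708] origin [0.5612 0.2515 0.2056]
```

Call:
carry_out(moves=[[0, 0, 1, 0], [0, 0, 2, 0], [0, 0, 2, 0], [0, 0, 1.5, 0], [0, 0, 0, 0], [0, 0, 0, 0]])

```text
time_s: 20.05
tool_pos: [0.5693, 0.2488, 0.4911]
tool_rot: [-98.4, 87.4, 171.0]
force: [-0.7, -0.2, -1.6]
grip_width: 0.0198
```

```bash
python3 -c "
from h import *
st();tip()"
```

```text
t 20.05 tcp [0.5693 0.2488 0.4911] x [-0.0452  0.0072 -0.999 ] yaw_y -0.61 grasp [0.5619 0.25   0.3277] F [-0.73 -0.22 -1.62] T [-0.01 -0.18  0.03] w 0.0198 q [ 11.   20.4 -48.7  77.1  13.3  91.  -36.7]
tip [0.5533 0.2514 0.1364] origin [0.5594 0.2504 0.2713]
```

Call:
carry_out(moves=[[0, 0, 1.5, 0], [-3, -3, 0, 0], [-3, -3, 0, 0], [-2, -3.5, 0, 0], [0, -4, 0, 0], [0, -4, 0, 0], [0, -3, 0, 0], [0, 0, 0, 0], [0, 0, 0, 0]])

```text
time_s: 20.95
tool_pos: [0.4842, 0.0391, 0.5045]
tool_rot: [-97.5, 86.8, 172.1]
force: [0.0, 0.6, -1.6]
grip_width: 0.019
```

```bash
python3 -c "
from h import *
st();tip()"
```

```text
t 20.95 tcp [0.4842 0.0391 0.5045] x [-0.0555  0.0077 -0.9984] yaw_y -0.32 grasp [0.4751 0.0403 0.3413] F [ 0.01  0.61 -1.63] T [ 0.01 -0.15 -0.  ] w 0.019 q [ 35.4  -1.  -41.7  93.8  -1.5  90.1  -6.6]
tip [0.4645 0.0418 0.1501] origin [0.472  0.0408 0.2849]
```

Call:
carry_out(moves=[[0, -2.3, 0, 0], [0, 0, 0, 0], [0, 0, -1, 0], [0, 0, -2, 0], [0, 0, -2, 0], [0, 0, -2, 0], [0, 0, -0.5, 0], [0, 0, -0.3, 0], [0, 0, -0.3, 0], [0, 0, -0.3, 0], [0, 0, -0.3, 0], [0, 0, 0, 0]])

```text
time_s: 22.15
tool_pos: [0.4843, 0.0282, 0.4145]
tool_rot: [-101.9, 86.9, 168.8]
force: [0.8, 0.7, -1.7]
grip_width: 0.0192
```

```bash
python3 -c "
from h import *
st();tip()"
```

```text
t 22.15 tcp [0.4843 0.0282 0.4145] x [-0.0535  0.0106 -0.9985] yaw_y 0.8 grasp [0.4756 0.0299 0.2512] F [ 0.81  0.75 -1.65] T [-0.04 -0.25 -0.03] w 0.0192 q [ 35.6   0.8 -41.6 102.5  -0.4  79.9  -5.2]
tip [0.4653 0.0319 0.06  ] origin [0.4725 0.0305 0.1948]
```

Call:
carry_out(moves=[[0, -1.2, 0, -0.01], [0, 0, 0, 0], [0, 0, 0, 0]])

```text
time_s: 22.45
tool_pos: [0.4846, 0.0146, 0.4154]
tool_rot: [-101.8, 87.0, 168.3]
force: [-0.1, -0.4, -1.3]
grip_width: 0.0194
```

```bash
python3 -c "
from h import *
st();tip()"
```

```text
t 22.45 tcp [0.4846 0.0146 0.4154] x [-0.0518  0.0107 -0.9986] yaw_y 0.12 grasp [0.4761 0.0164 0.2521] F [-0.07 -0.36 -1.27] T [-0.01 -0.16 -0.05] w 0.0194 q [ 36.4   0.7 -40.8 102.5  -0.4  79.9  -4.2]
tip [0.4662 0.0184 0.0609] origin [0.4732 0.017  0.1957]
```

Call:
carry_out(moves=[[1, 0, 0, 0], [2, 0, 0, 0], [2, 0, 0, 0], [0, 0, 0, 0], [0, 0, 0, 0]])

```text
time_s: 22.95
tool_pos: [0.5383, 0.0139, 0.4156]
tool_rot: [-102.4, 87.1, 167.6]
force: [-0.3, 1.0, -0.0]
grip_width: 0.0194
```

```bash
python3 -c "
from h import *
st();tip()"
```

```text
t 22.95 tcp [0.5383 0.0139 0.4156] x [-0.0499  0.011  -0.9987] yaw_y -0.01 grasp [0.5301 0.0157 0.2523] F [-0.32  1.   -0.02] T [-0.02 -0.12 -0.02] w 0.0194 q [ 33.9   8.8 -41.6  95.7   4.9  80.5  -8.5]
tip [0.5206 0.0178 0.0611] origin [0.5273 0.0164 0.1959]
```

Call:
carry_out(moves=[[1, 0.1, 0, 0], [1.8, 0, 0, 0], [1.5, 0, 0, 0], [0.4, 0, 0, 0], [0, 0, 0, 0], [0, 0, 0, 0]])

```text
time_s: 23.55
tool_pos: [0.5866, 0.0154, 0.4156]
tool_rot: [-100.4, 87.1, 169.5]
force: [-0.1, 0.6, -1.3]
grip_width: 0.019
```

```bash
python3 -c "
from h import *
st();tip()"
```

```text
t 23.55 tcp [0.5866 0.0154 0.4156] x [-0.0506  0.0094 -0.9987] yaw_y -0.06 grasp [0.5784 0.0169 0.2523] F [-0.14  0.58 -1.26] T [-0.05 -0.14 -0.01] w 0.019 q [ 30.6  15.6 -41.3  89.1   9.3  81.9 -11.5]
tip [0.5687 0.0187 0.061 ] origin [0.5755 0.0175 0.1958]
```

Call:
carry_out(moves=[[0.3, 0, 0, 0], [0, 0, 0, 0], [0, 0, -0.8, 0], [0, 0, -1, 0], [0, 0, -0.5, 0], [0, 0, 0, 0], [0, 0, 0, 0]])

```text
time_s: 24.25
tool_pos: [0.5879, 0.0154, 0.3902]
tool_rot: [-98.1, 87.0, 171.9]
force: [0.0, 0.3, -1.6]
grip_width: 0.0194
```

```bash
python3 -c "
from h import *
st();tip()
s=viewer.read_camera('side'); t=viewer.read_camera('scene')
a=np.hstack([cv2.resize(t[110:240,195:295],(385,500),interpolation=2),cv2.resize(s[170:300,225:325],(385,500),interpolation=2)]);cv2.imwrite('pics/v6.png',a[:,:,::-1])
"
```

```text
t 24.25 tcp [0.5879 0.0154 0.3902] x [-0.0521  0.0074 -0.9986] yaw_y -0.07 grasp [0.5794 0.0166 0.227 ] F [ 0.    0.29 -1.61] T [ 0.02 -0.19  0.01] w 0.0194 q [ 30.3  16.7 -41.1  91.   10.1  79.4 -12.1]
tip [0.5694 0.018  0.0357] origin [0.5765 0.017  0.1705]
```

View pics/v6.png

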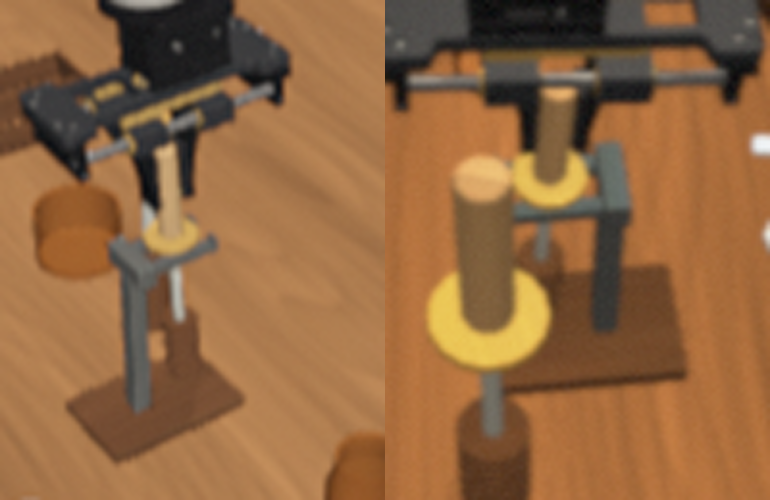

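Call:
carry_out(moves=[[0.2, 0, 0, 0], [0, 0, -0.2, 0], [0, 0, -0.2, 0], [0, 0, 0, 0]])

```text
time_s: 24.75
tool_pos: [0.5906, 0.0155, 0.387]
tool_rot: [-98.5, 87.1, 171.4]
force: [0.4, -0.2, -1.5]
grip_width: 0.0194
```

```bash
python3 -c "
from h import *
st();tip()"
```

```text
t 24.75 tcp [0.5906 0.0155 0.387 ] x [-0.05    0.0075 -0.9987] yaw_y -0.08 grasp [0.5824 0.0167 0.2237] F [ 0.36 -0.2  -1.5 ] T [-0.03 -0.15 -0.04] w 0.0194 q [ 30.1  17.1 -41.   90.9  10.4  79.  -12.3]
tip [0.5728 0.0181 0.0325] origin [0.5796 0.0171 0.1673]
```

Call:
carry_out(moves=[[-0.05, 0, -0.15, 0], [0, 0, -0.1, 0], [0, 0, 0, 0]])

```text
time_s: 25.05
tool_pos: [0.5901, 0.0157, 0.3858]
tool_rot: [-98.2, 87.2, 171.7]
force: [0.3, -0.7, -1.9]
grip_width: 0.0191
```

```bash
python3 -c "
from h import *
st();tip()"
```

```text
t 25.05 tcp [0.5901 0.0157 0.3858] x [-0.0487  0.0071 -0.9988] yaw_y -0.07 grasp [0.5822 0.0168 0.2225] F [ 0.27 -0.71 -1.88] T [-0.05 -0.13  0.03] w 0.0191 q [ 30.1  17.1 -41.1  91.1  10.4  78.8 -12.3]
tip [0.5729 0.0182 0.0312] origin [0.5794 0.0173 0.166 ]
```

Call:
carry_out(moves=[[0, 0, 0, 0], [0, 0, 0, 0], [0, 0, 0, 0], [0, 0, 0, 0], [0, 0, 0, 0], [0, 0, 0, 0], [0, 0, 0, 0], [0, 0, 0, 0]], hand=6)

```text
time_s: 25.85
tool_pos: [0.5903, 0.0157, 0.3855]
tool_rot: [-98.5, 87.2, 171.4]
force: [0.2, 1.3, -0.7]
grip_width: 0.0593
```

```bash
python3 -c "
from h import *
st()
s=viewer.read_camera('side'); t=viewer.read_camera('scene')
a=np.hstack([cv2.resize(t[110:240,195:295],(385,500),interpolation=2),cv2.resize(s[170:300,225:325],(385,500),interpolation=2)]);cv2.imwrite('pics/v7.png',a[:,:,::-1])
"
```

```text
t 25.85 tcp [0.5903 0.0157 0.3855] x [-0.0482  0.0073 -0.9988] yaw_y -0.07 grasp [0.5824 0.0168 0.2222] F [ 0.2   1.26 -0.74] T [ 0.01 -0.12  0.01] w 0.0593 q [ 30.1  17.1 -41.1  91.1  10.4  78.8 -12.3]
```

View pics/v7.png

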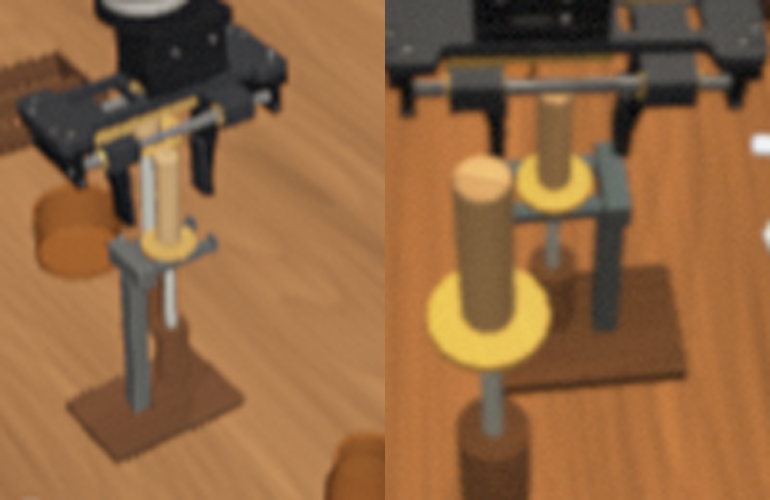

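Call:
carry_out(moves=[[0, 0, 1, 0], [0, 0, 2, 0], [0, 0, 2, 0], [0, 0, 2, 0], [0, 0, 3, 0], [0, 0, 3, 0], [0, 0, 2, 0], [0, 0, 0, 0], [0, 0, 0, 0]])

```text
time_s: 26.85
tool_pos: [0.5885, 0.0161, 0.5461]
tool_rot: [-99.5, 87.4, 170.5]
force: [-0.2, 1.1, -1.1]
grip_width: 0.0596
```

```bash
python3 -c "
from h import *
st()
s=viewer.read_camera('side'); t=viewer.read_camera('scene')
a=np.hstack([cv2.resize(t[80:320,150:420],(400,356),interpolation=2),cv2.resize(s[100:340,120:390],(400,356),interpolation=2)]);cv2.imwrite('pics/v8.png',a[:,:,::-1])
"
```

```text
t 26.85 tcp [0.5885 0.0161 0.5461] x [-0.0456  0.0077 -0.9989] yaw_y -0.03 grasp [0.5811 0.0174 0.3828] F [-0.2   1.08 -1.09] T [-0.03 -0.17 -0.03] w 0.0596 q [ 29.6  14.1 -41.8  75.8   8.5  96.  -10.8]
```

View pics/v8.png

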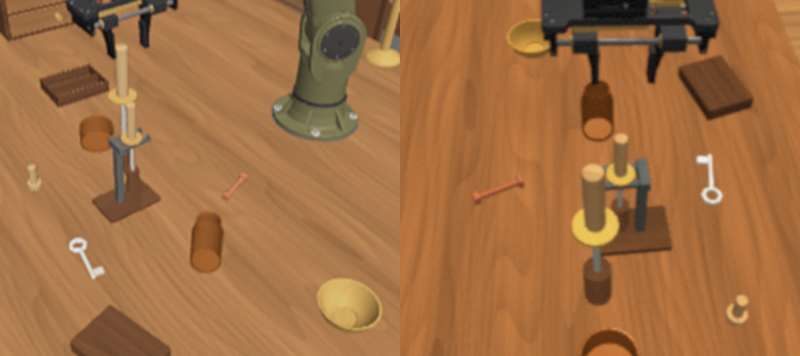

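```bash
python3 -c "
from h import *
a=cv2.imread('pics/scene0.png');b=viewer.read_camera('scene')[:,:,::-1]
print('bottle diff',np.abs(a[215:272,270:310].astype(int)-b[215:272,270:310]).max(),'brush/rest',np.abs(a[145:230,210:262].astype(int)-b[145:230,210:262]).max(axis=2).mean())
from cell import env; print(env.sign_off())"
```

```text
bottle diff 6 brush/rest 2.8850678733031674
the job is handed in; nothing more can be done
None
```

I took the smaller brush from its rest and brushed the tall amber bottle with three full strokes. I then hung the brush back and handed the job in at about 27 s of the 69 s allowed.

- **Which brush:** two were in view. The one hanging in the rest measured about 0.165 m at the collar and 0.25 m at the handle top, which fits the size given. The larger one, standing free beside the rest, was left alone.
- **Strokes:** each went down to a light touch on the bottle floor, with 2–9 N of force change at the wrist. Each came back up until the head top was about 10 mm above the rim by arm pose. The picture after the first stroke showed it at the mouth; the other two I read from the arm pose only.
- **Last checks:**
  - The bottle area of the scene picture differs from the start by at most 6 grey levels out of 255, so the bottle did not move.
  - The brush hangs upright in the slot with its collar on the prongs. The image difference there averages about 3 levels, so it is close to where it was found but may sit a millimetre or two off.
  - The jar, key, hinge pin, peg, bowl and large brush look unmoved.
  - The open gripper stands well above everything.
- **One imperfection:** the tool drifted 2–3° off vertical as it moved, so the brush leaned that much during the strokes. It straightened by itself when released into the rest.

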